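Sweep the spilt hex nuts off the bench riser into their bin

ROBOT

A 6-joint arm with a two-finger parallel gripper is mounted at the origin on the work surface. World frame = base frame: x ahead of the robot, y to its left, z up, the work surface at z = 0. Lengths are in m, angles in rad, forces in N, time in s.
With the tool pointing down it reaches from about 0.3 to 0.875 m from the base axis. Payload 6.4 kg.
Tool frame: the origin (TCP) lies midway between the tips of the shut fingers; the grasp point (between the pads) lies 19 mm behind it (ctrl.tcp_to_grasp is the distance from the TCP to the grasp point, in m); z points along the fingers, y is the direction in which the jaws open and shut (so a half turn about z gives the same grasp; the last joint's range is limited). The gripper opens to 85 mm and grips with 20 to 120 N. Pads are 22 mm wide; open, the fingers measure 114 mm over their backs; the gripper's body (76 mm by 85 mm) begins 54 mm behind the grasp point. The pads swing forward as they close: fully open they stand 13 mm farther back than shut.
Start: joints at [-1.524, 0.181, 1.607, -0, 1.354, -0.206], TCP at [0.144, -0.557, 0.231] pointing down, gripper open.
Joint ranges: [-2.99, 2.99], [-0.89, 2.07], [0.3, 2.58], [-1.14, 4.28], [0, 2.63], [-3.12, 3.12]. Speed limits (rad/s): [2.57, 2.57, 3.01, 3.14, 3.14, 3.14].

INTERFACE

Orientations are given as a unit quaternion [w, x, y, z].
In Python, from bench import monitor, imaging, order, spotter, ctrl gives the robot as it stands.
- The arm moves only by the shell command python3 -m pendant 'ROWS'. ROWS is JSON, a list that holds one entry, the list of rows, each a list of 5 numbers: the shift along the world's x, y, z in mm, then the turn about the world's z in degrees, then the finger opening in mm, from 0 to 85.4. A call has 1 to 8 rows; each row shifts and turns the commanded pose from where the row before left it; what a row does not reach is not made up. A row lasts 1/8 s, in which the tool goes at most 62.5 mm and 10.7 degrees, less where a joint would pass 70% of its speed; a pose out of reach is approached as far as the arm can. A call with a gripper value outside its range is refused whole. The fingers move at their own pace and stop on an object; the grip force is fixed at half the most. Time passes only in rows, so rows that do not move let the fingers close. It gives the time, the measured TCP pose, the force and the opening at its end, in the units of the state.
- monitor.get_obs(): the state, without advancing time (a new reading comes with each control period).
- imaging.camera(name): name is "scene" or "side" or "wrist"; returns a dict with "img" (480x640x3 uint8, red, green, blue), "vfov" (degrees; the focal length in pixels is half the picture's height over the tangent of half this angle, whatever the lens; pixels are square), "cx", "cy" (the principal point, pixels), "origin" and "orientation" of the camera in the world. Camera axes: x right, y down, z forward; pixel columns grow to the right and rows downward; lengths in m; the calibration is good to about 2 mm. The wrist camera is an equidistant fisheye: a pixel r from the principal point sees the ray r / f radians off the axis. A picture is of the moment at which its call begins. There is no depth.
- order.hand_in(): hands the job in, once; it reports no verdict.
Trained networks look in the newest picture that a camera, given by its name, has taken for a name from the list of things; names that differ only in an ending like _2 or _b are one class to them, and where a whole thing is asked for, a point or a joint stands for the part that bears it (a point fixed in the world has none). Each returns a list of dicts, best first, with "confidence" (0 to 1); they miss things now and then, are a little off and sometimes report something else, mostly with a low value. They report only what shows in the picture. A call takes as long as a camera call. They do not tell look-alikes from the thing itself.
- spotter.recognise(camera, thing): "at" ([x, y, z] in m, in the coordinates of the camera as it stood for that picture, good to about 4 mm: the middle of the surface that is visible of it).
- spotter.tip_of(camera, thing): "at" ([x, y, z] in m, in the coordinates of the camera as it stood for that picture, good to about 4 mm: a listed point, or the origin of a listed thing).
The state is a dict: "time_s": time; "q": joint angles; "dq": joint speeds; "joint_efforts": joint torques, N m; "eef_pos": TCP position; "eef_rot": TCP orientation; "wrist_force": force on the tool from outside, world axes, zero at the start; "torque": the same for the moment, N m; "opening": opening from 0.0 (shut) to 1.0 (fully open).
Only numpy, scipy, OpenCV 4.12 (cv2) and the standard library are available. Lean on these libraries where they do the work, as an engineer would, in place of code of your own. Each camera call takes 0.05 s, during which the arm holds its last target. There are 200 camera calls.

TASK

Four big steel hex nuts have been spilt on the plywood riser: sweep all four along its top and off its open end, so that they drop into the grey bin that already holds hex nuts (not the one of copper elbows at the other end). Only push and draw them along the plywood with your fingertips: do not pick them up, pinch them or press hard on them. Leave the brass valve and the roll of tape on the riser, and both bins, where they stand.

Things in the scene. Friction and masses are not known exactly. Their poses are not given: they have to be found in the camera images.
- riser: fixed plywood step; origin on the bench under its centre, own y along its length, x across it (away from the robot). Flat top 100 mm above the bench, 360 mm along y (open, lipless ends at y = -180 and +180) by 240 mm along x. Far edge: wooden batten, inner face at x = +108 mm, 30 mm higher than the top. Near edge: steel angle at x = -120 mm, 8 mm higher than the top
- nut1_mid (a point): centre (half-way up) of a loose plain steel hex nut that lies flat on the riser's top: 30 mm across flats, 35 mm across corners, 16 mm high, 20 mm bore, about 65 g; to be swept
- nut2_mid (a point): centre of the second such nut
- nut3_mid (a point): centre of the third such nut. Nuts 1 to 3 lie in the near half of the riser's top (own x about -65 to -30 mm) with nothing but one another in their way along it
- nut4_mid (a point): centre of the fourth such nut. It lies farther back, about 15 to 50 mm beyond the riser's middle line, in one row with the valve and the tape, at either end of the row or between them, so that they may bar its way along the riser; 45 mm or more are free between it and the batten
- nut_bin: loose grey hopper bin (1.1 kg) already holding hex nuts 19 mm deep (part of it); the spilt nuts go in. 187 mm along own x, 105 along y, 75 high, walls 3; origin under its centre; front (-x, to the robot) cut to 40 mm over its first 49 mm. Stands parallel to the riser at one end (riser-frame x -20 mm, y +207 or -207 mm), tucked 25 mm under the overhanging end, so what goes over the end drops in
- elbow_bin: the same kind of bin filled with copper pipe elbows, at the riser's other end; nothing goes in, it stays where it is
- valve: brass ball valve with a black lever that stands on the riser, in the row at the back; 64 mm along its own y, 35 mm along x, 50 mm high; origin at the centre of its underside; stays where it is
- tape: black roll of electrical tape lying flat on the riser, in the same row; 62 mm across, 19 mm high; origin at the centre of its underside; stays where it is
Mind the look-alikes: they are no part of the job. Leave any purple look-alike of the part that bears nut4_mid alone.

How it is judged:
At the end, for the whole second after the job is handed in: all four nuts lie at rest inside the bin that already held hex nuts (centre within its walls and below 70 mm over its underside); valve and tape within 15 mm and both bins within 25 mm of where they stood, all upright (within 0.15 rad) (x of nut1_mid in the frame of nut_bin between -0.09 and 0.09 m and y of nut1_mid in the frame of nut_bin between -0.05 and 0.05 m and z of nut1_mid in the frame of nut_bin between 0 and 0.07 m and linear speed of each of nut1, nut2, nut3, nut4 below 0.02 m/s and x of nut2_mid in the frame of nut_bin between -0.09 and 0.09 m and y of nut2_mid in the frame of nut_bin between -0.05 and 0.05 m and z of nut2_mid in the frame of nut_bin between 0 and 0.07 m and x of nut3_mid in the frame of nut_bin between -0.09 and 0.09 m and y of nut3_mid in the frame of nut_bin between -0.05 and 0.05 m and z of nut3_mid in the frame of nut_bin between 0 and 0.07 m and x of nut4_mid in the frame of nut_bin between -0.09 and 0.09 m and y of nut4_mid in the frame of nut_bin between -0.05 and 0.05 m and z of nut4_mid in the frame of nut_bin between 0 and 0.07 m and distance of each of valve, tape from where it was at the start of the episode below 0.015 m and distance of each of nut_bin, elbow_bin from where it was at the start of the episode below 0.025 m and angle between each of valve, tape, nut_bin, elbow_bin's own z axis and vertical below 0.15 rad); the robot touches nothing.
It fails at once if a nut is picked up (its centre more than 22 mm above where it lies on the riser) (height (world z) of any of nut1_mid, nut2_mid, nut3_mid, nut4_mid above 0.13 m).
It fails at once if a nut is pinched or pressed hard (over 25 N between it and the fingers) (contact force between the fingers and nut1 above 25 N or contact force between the fingers and nut2 above 25 N or contact force between the fingers and nut3 above 25 N or contact force between the fingers and nut4 above 25 N).
It fails at once if the valve or the tape is shifted by more than 15 mm or tipped (distance of any of valve, tape from where it was at the start of the episode above 0.015 m or angle between any of valve, tape's own z axis and vertical above 0.35 rad).
It fails at once if a bin is shifted by more than 25 mm or tipped (distance of any of nut_bin, elbow_bin from where it was at the start of the episode above 0.025 m or angle between any of nut_bin, elbow_bin's own z axis and vertical above 0.25 rad).
It also fails if it takes over 72 s, if anything falls off the work surface, if the arm or the gripper's body presses on something with over 40 N, if the wrist force passes 120 N, or if a joint passes its speed limit or range.

## Working session

There is one attempt and no reset: what is moved stays moved. The work goes in short steps, Python scripts to look and compute and a shell command to move; the robot and the scene stay as the last step left them, time stands still between calls to the robot, and variables do not carry over. Pictures are saved under pics/ and viewed, about 8 in all and at most 12, crops included, and the job is handed in when it is done.

```bash
mkdir -p pics
cat > h.py <<'E'
import numpy as np, cv2
from scipy.spatial.transform import Rotation as R
from bench import monitor, imaging, order, spotter, ctrl
def rot(q): return R.from_quat([q[1],q[2],q[3],q[0]]).as_matrix()
def cam(n): 
    c=imaging.camera(n); c['f']=240/np.tan(np.radians(c['vfov'])/2); return c
def w(c,p): return np.array(c['origin'])+rot(c['orientation'])@np.array(p)
def pix(c,p):  # world -> pixel, pinhole
    d=rot(c['orientation']).T@(np.array(p)-c['origin']); return d[:2]/d[2]*c['f']+[c['cx'],c['cy']]
def toplane(c,u,v,z):
    d=rot(c['orientation'])@np.array([(u-c['cx'])/c['f'],(v-c['cy'])/c['f'],1]); o=np.array(c['origin']); return o+d*(z-o[2])/d[2]
def save(c,n): cv2.imwrite('pics/'+n,c['img'][:,:,::-1])
E
python3 - <<'E'
from h import *
np.set_printoptions(precision=3,suppress=True)
for n in ['scene','side']:
    c=cam(n); save(c,n+'0.png'); print(n,np.array(c['origin']))
    for t in ['riser','nut1_mid','nut_bin','elbow_bin','valve','tape']:
        for d in spotter.tip_of(n,t)[:6]:
            p=w(c,d['at']); print(t,round(d['confidence'],2),p,pix(c,p).round())
E
```

```text
scene [ 1.09  -0.075  0.561]
riser 0.77 [ 0.573 -0.051  0.001] [273. 257.]
nut1_mid 0.67 [ 0.538 -0.166  0.111] [191. 202.]
nut_bin 0.68 [ 0.541  0.15  -0.002] [382. 229.]
elbow_bin 0.77 [ 0.569 -0.261  0.001] [145. 273.]
valve 0.84 [ 0.614 -0.146  0.103] [206. 239.]
valve 0.42 [ 0.6   -0.049  0.103] [272. 224.]
tape 0.59 [ 0.607 -0.05   0.103] [272. 227.]
side [0.4   0.731 0.742]
riser 0.9 [ 0.567 -0.051  0.   ] [352. 248.]
nut1_mid 0.64 [ 0.535 -0.17   0.108] [380. 178.]
valve 0.8 [ 0.612 -0.147  0.097] [343. 183.]
tape 0.7 [ 0.609 -0.048  0.096] [332. 211.]
```

View pics/scene0.png

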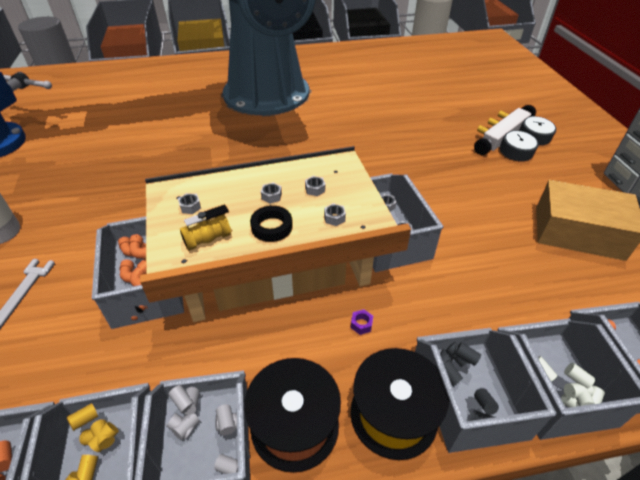

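View pics/side0.png

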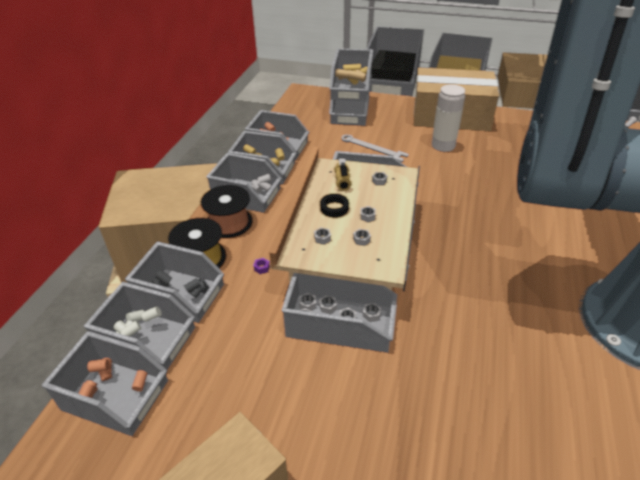

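Four steel nuts show on the riser: in the scene picture at (190,203), (272,191), (316,185) in the near half, and nut4 at (335,214) in the back row, at the nut-bin end with nothing in its way. The purple nut on the bench at (362,322) is the look-alike and stays. The nut bin is at the +y end, the elbow bin at the -y end.

Run:
```python
from h import *
np.set_printoptions(precision=3,suppress=True)
N={'scene':[(190,203),(272,191),(316,185),(335,214)],'side':[(380,178),(368,213),(362,237),(322,236)]}
for n in N:
    c=cam(n)
    for p in N[n]: print(n,p,toplane(c,*p,.108))
    for d in spotter.tip_of(n,'nut1_mid')+spotter.recognise(n,'nut1_mid'): 
        p=w(c,d['at']); print('  net',d['confidence'],p)
    cor={'scene':[(148,268),(408,236),(147,183),(362,157)],'side':[(286,268),(409,279),(419,168),(319,157)]}[n]
    for p in cor: print('  corner',p,toplane(c,*p,.1),toplane(c,*p,.13))
    print([pix(c,p).round() for p in [(.54,.15,.0)]])
    im=c['img'][130:300,120:460] if n=='scene' else c['img'][140:360,260:460]
    cv2.imwrite(f'pics/{n}_crop.png',cv2.resize(im[:,:,::-1],None,fx=2.3 if n=='scene' else 2.7,fy=2.3 if n=='scene' else 2.7,interpolation=2))
print(monitor.get_obs())
```

```text
scene (190, 203) [ 0.536 -0.168  0.108]
scene (272, 191) [ 0.531 -0.04   0.108]
scene (316, 185) [0.529 0.031 0.108]
scene (335, 214) [0.603 0.046 0.108]
  net 0.65 [ 0.541 -0.168  0.111]
  net 0.67 [ 0.546 -0.168  0.114]
  corner (148, 268) [ 0.652 -0.225  0.1  ] [ 0.681 -0.215  0.13 ]
  corner (408, 236) [0.661 0.142 0.1  ] [0.689 0.128 0.13 ]
  corner (147, 183) [ 0.461 -0.24   0.1  ] [ 0.502 -0.229  0.13 ]
  corner (362, 157) [0.458 0.127 0.1  ] [0.499 0.114 0.13 ]
[array([382., 228.])]
side (380, 178) [ 0.536 -0.171  0.108]
side (368, 213) [ 0.535 -0.046  0.108]
side (362, 237) [0.531 0.028 0.108]
side (322, 236) [0.604 0.045 0.108]
  net 0.46 [ 0.535 -0.171  0.106]
  net 0.72 [ 0.538 -0.16   0.109]
  net 0.49 [ 0.594 -0.31   0.066]
  corner (286, 268) [0.645 0.137 0.1  ] [0.634 0.165 0.13 ]
  corner (409, 279) [0.429 0.104 0.1  ] [0.428 0.134 0.13 ]
  corner (419, 168) [ 0.461 -0.244  0.1  ] [ 0.458 -0.198  0.13 ]
  corner (319, 157) [ 0.691 -0.228  0.1  ] [ 0.677 -0.184  0.13 ]
[array([340., 322.])]
{'time_s': 1.0, 'q': array([-1.524,  0.181,  1.607, -0.   ,  1.354, -0.206]), 'dq': array([-0.001,  0.   ,  0.   ,  0.001, -0.   ,  0.001]), 'joint_efforts': array([ -0.001, -44.485, -35.169,  -0.   ,   0.001,  -0.   ]), 'eef_pos': array([ 0.144, -0.557,  0.231]), 'eef_rot': array([ 0.   ,  0.992,  0.126, -0.   ]), 'wrist_force': array([ 0.965,  0.063, -0.019]), 'torque': array([-0.021, -0.034, -0.021]), 'opening': 1.0029674343289128}
```

View pics/scene_crop.png

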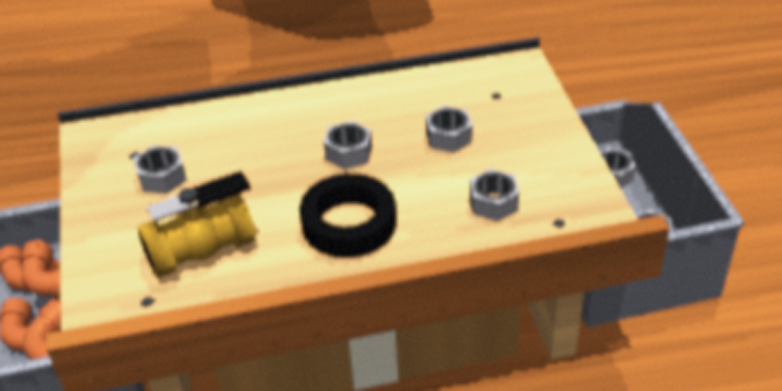

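View pics/side_crop.png

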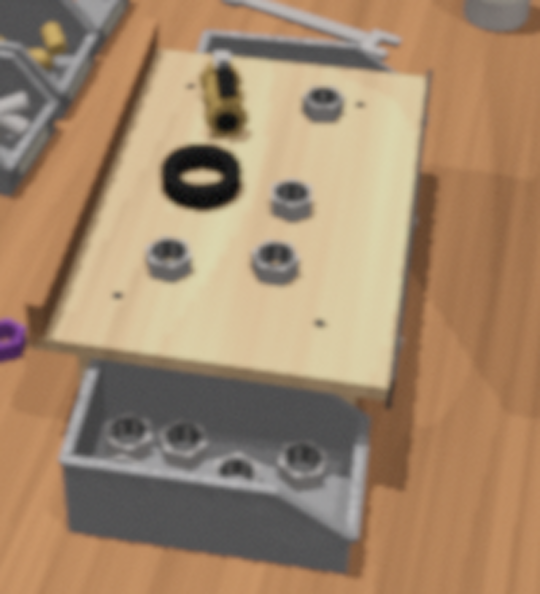

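The crops confirm the four steel nuts, with the lane to the nut bin clear for each. Next I work out the riser's yaw.

Run:
```python
from h import *
np.set_printoptions(precision=3,suppress=True)
c=cam('scene')
f=lambda u,v,z:toplane(c,120+u/2.3,130+v/2.3,z)
a,b=f(60,115,.108),f(540,42,.108);print('near',a,b,np.degrees(np.arctan2(-(b-a)[0],(b-a)[1])))
a,b=f(545,55,.1),f(640,222,.1);print('end',a,b,np.degrees(np.arctan2((b-a)[1],(b-a)[0])))
a,b=f(50,348,.13),f(667,235,.13);print('far',a,b)
print('vise',toplane(c,15,100,.08),'valve lever',f(247,180,.145),f(150,210,.145))
c=cam('side'); g=lambda u,v,z:toplane(c,260+u/2.7,140+v/2.7,z)
a,b=g(388,392,.1),g(45,345,.1);print('end',a,b,np.degrees(np.arctan2((b-a)[1],(b-a)[0])))
a,b=g(430,70,.108),g(393,380,.108);print('near',a,b,np.degrees(np.arctan2(-(b-a)[0],(b-a)[1])))
```

```text
near [ 0.463 -0.239  0.108] [0.441 0.118 0.108] 3.6437714227422657
end [0.447 0.121 0.1  ] [0.639 0.134 0.1  ] 3.958972273762337
far [ 0.702 -0.221  0.13 ] [0.682 0.133 0.13 ]
vise [ 0.078 -0.551  0.08 ] valve lever [ 0.602 -0.109  0.145] [ 0.618 -0.167  0.145]
end [0.436 0.121 0.1  ] [0.661 0.141 0.1  ] 4.962660413317238
near [ 0.461 -0.24   0.108] [0.434 0.118 0.108] 4.294491526392714
```

Yaw is about +4° and the open end lies at y ≈ 0.125–0.132. I'll turn the jaws across the riser, set a gap of about 24 mm so a nut nests against both tips, and go above the spot behind nut3.

```bash
python3 -m pendant '[[[24,34,0,5,85],[24,34,0,5,60],[24,34,0,5,40],[24,34,0,5,24],[24,34,0,5,24],[24,34,0,5,24],[24,34,0,5,24],[24,34,0,5,24]]]'; python3 -m pendant '[[[24,35,0,5,24],[24,35,0,5,24],[25,35,0,5,24],[25,35,0,5,24],[25,35,-10,5,24],[24,35,-20,5,24],[24,34,-20,5,24],[24,34,-20,5,24]]]'
```

```text
time_s: 2.1
eef_pos: [0.3365, -0.2836, 0.2315]
eef_rot: [0.0, 0.888, 0.459, 0.0]
wrist_force: [0.6, 0.1, -0.2]
opening: 0.278
time_s: 3.1
eef_pos: [0.5317, -0.0055, 0.1609]
eef_rot: [0.0, 0.678, 0.735, 0.0]
wrist_force: [-0.2, -0.0, -0.6]
opening: 0.28
```

Run:
```python
from h import *
np.set_printoptions(precision=3,suppress=True)
c=cam('wrist'); save(c,'w1.png'); print(np.array(c['origin']),rot(c['orientation'])[:,2])
print(monitor.get_obs()['eef_pos'])
for d in spotter.tip_of('wrist','nut1_mid'): print(d['confidence'],w(c,d['at']))
def fp(p):
    d=rot(c['orientation']).T@(np.array(p)-c['origin']); t=np.arctan2(np.hypot(*d[:2]),d[2]); return d[:2]/np.hypot(*d[:2])*t*c['f']+[c['cx'],c['cy']]
for p in [(.536,-.170,.108),(.533,-.043,.108),(.530,.030,.108),(.603,.046,.108)]: print(p,fp(p).round())
```

```text
[0.525 0.072 0.303] [ 0.024 -0.298 -0.954]
[ 0.532 -0.002  0.158]
(0.536, -0.17, 0.108) [308. 464.]
(0.533, -0.043, 0.108) [317. 331.]
(0.53, 0.03, 0.108) [322. 212.]
(0.603, 0.046, 0.108) [455. 196.]
```

View pics/w1.png

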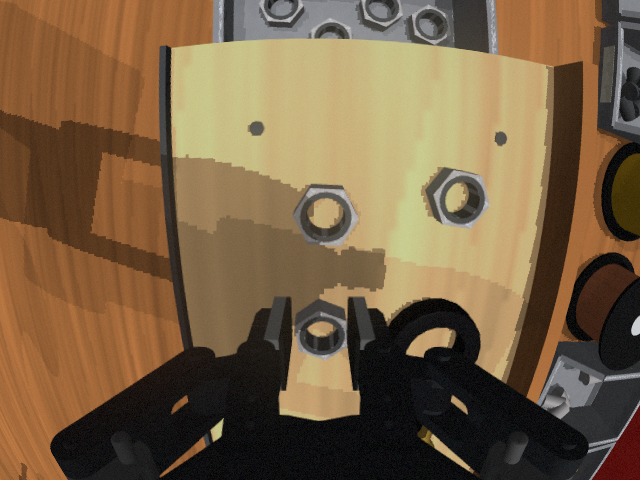

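The wrist view agrees with my estimates: nut3 at (325,213), nut4 at (457,197), nut2 at (322,331), all within about 3 mm. Next I descend between nut2 and nut3.

```bash
python3 -m pendant '[[[0,-4,-10,0,24],[0,0,-16,0,24],[0,0,-16,0,24],[0,0,-12,0,24],[0,0,0,0,24]]]'
```

```text
time_s: 3.82
eef_pos: [0.5298, -0.0108, 0.1059]
eef_rot: [-0.001, 0.679, 0.734, -0.001]
wrist_force: [0.1, -0.1, -0.1]
opening: 0.284
```

```bash
python3 -m pendant '[[[0,8,0,0,24],[-1,12,0,0,24],[-1,12,0,0,24],[-1,12,0,0,24],[-1,12,0,0,24],[-1,12,0,0,24],[0,12,0,0,24],[-1,12,0,0,24]]]';  python3 -m pendant '[[[-1,12,0,0,24],[-1,12,0,0,24],[-1,12,0,0,24],[0,5,0,0,24],[0,0,0,0,24]]]'
python3 - <<'E'
from h import *
c=cam('side'); cv2.imwrite('pics/s2.png',cv2.resize(c['img'][140:360,240:460,::-1],None,fx=2,fy=2))
E
```

```text
time_s: 4.82
eef_pos: [0.525, 0.082, 0.1074]
eef_rot: [0.0, 0.679, 0.734, 0.0]
wrist_force: [-0.2, -2.0, 0.8]
opening: 0.28
time_s: 5.45
eef_pos: [0.5216, 0.1227, 0.107]
eef_rot: [-0.0, 0.679, 0.734, -0.0]
wrist_force: [-0.4, 0.4, 0.1]
opening: 0.282
```

View pics/s2.png

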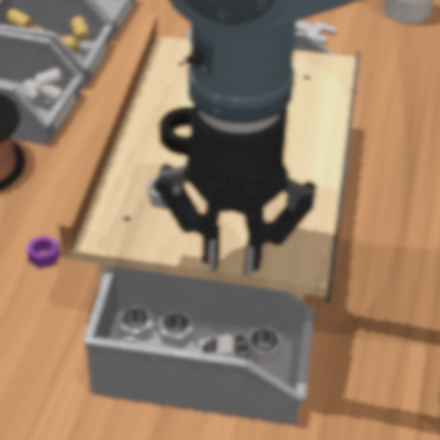

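Nut3 dropped into the bin and the push force has fallen away. Next is nut2: lift, go back behind it, come down, push.

```bash
python3 -m pendant '[[[0,0,20,0,24],[0,-10,20,0,24],[4,-40,10,0,24],[4,-45,0,0,24],[4,-50,0,0,24],[4,-45,0,0,24],[0,-20,-10,0,24],[0,0,0,0,24]]]'; python3 -m pendant '[[[0,0,-15,0,24],[0,0,-15,0,24],[0,0,-11,0,24],[0,0,0,0,24]]]'
```

```text
time_s: 6.5
eef_pos: [0.5368, -0.0885, 0.1459]
eef_rot: [-0.001, 0.68, 0.733, -0.0]
wrist_force: [0.5, 0.2, -0.2]
opening: 0.282
time_s: 7.0
eef_pos: [0.5369, -0.0868, 0.1048]
eef_rot: [-0.001, 0.679, 0.735, -0.0]
wrist_force: [0.4, 0.5, 0.1]
opening: 0.278
```

Push 210 mm to y ≈ 0.125.

```bash
python3 -m pendant '[[[0,8,0,0,24],[-1,12,0,0,24],[-1,12,0,0,24],[-1,12,0,0,24],[-1,12,0,0,24],[-1,12,0,0,24],[0,12,0,0,24],[-1,12,0,0,24]]]';  python3 -m pendant '[[[-1,12,0,0,24],[-1,12,0,0,24],[-1,12,0,0,24],[0,12,0,0,24],[-1,12,0,0,24],[-1,12,0,0,24],[-1,12,0,0,24],[-1,12,0,0,24]]]';  python3 -m pendant '[[[-1,12,0,0,24],[-1,11,0,0,24],[0,0,0,0,24]]]'
```

```text
time_s: 8.0
eef_pos: [0.5319, 0.005, 0.1064]
eef_rot: [0.0, 0.679, 0.734, 0.0]
wrist_force: [0.4, -2.1, 1.8]
opening: 0.281
time_s: 9.0
eef_pos: [0.5247, 0.1011, 0.1063]
eef_rot: [-0.0, 0.679, 0.734, -0.0]
wrist_force: [0.1, -1.4, 1.4]
opening: 0.28
time_s: 9.38
eef_pos: [0.5225, 0.1242, 0.1061]
eef_rot: [-0.0, 0.678, 0.735, -0.0]
wrist_force: [-0.5, -0.4, -0.4]
opening: 0.281
```

```bash
python3 -m pendant '[[[0,0,20,0,24],[0,-10,20,0,24],[0,-40,10,0,24],[2,-50,0,0,24],[2,-50,0,0,24],[2,-55,0,0,24],[2,-55,0,0,24],[2,-50,0,0,24]]]'
python3 - <<'E'
from h import *
c=cam('side'); cv2.imwrite('pics/s3.png',cv2.resize(c['img'][140:360,240:460,::-1],None,fx=2.5,fy=2.5))
c=cam('wrist'); save(c,'w3.png')
E
```

```text
time_s: 10.38
eef_pos: [0.5325, -0.189, 0.1563]
eef_rot: [0.0, 0.679, 0.734, 0.0]
wrist_force: [1.1, 0.3, -0.5]
opening: 0.284
```

View pics/s3.png

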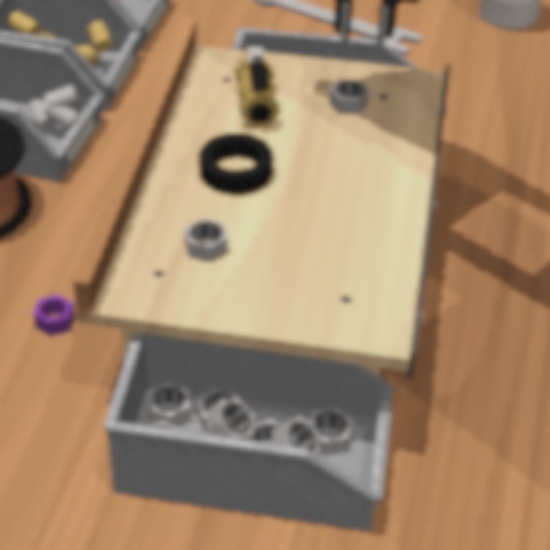

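View pics/w3.png

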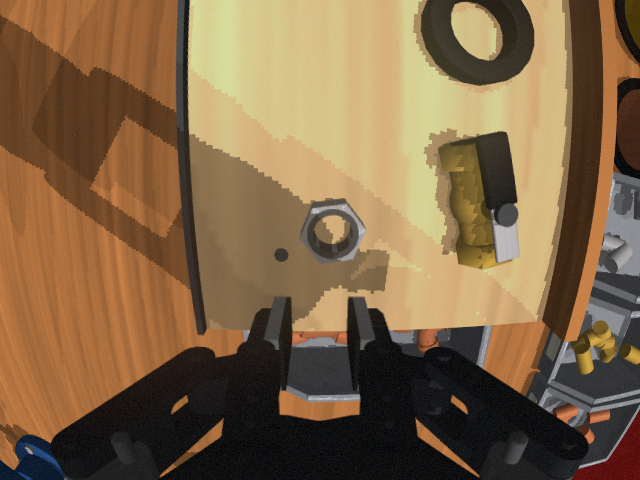

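Both pushed nuts are in the bin. nut1 shows at wrist (332,230), about 6 mm to the right of the finger line. I'll shift +6/−24 mm and descend behind it.

```bash
python3 -m pendant '[[[6,-24,0,0,24],[0,0,-8,0,24],[0,0,-16,0,24],[0,0,-16,0,24],[0,0,-11,0,24],[0,0,0,0,24]]]'
```

```text
time_s: 11.22
eef_pos: [0.538, -0.2098, 0.1037]
eef_rot: [-0.001, 0.679, 0.734, -0.0]
wrist_force: [0.4, -0.3, 0.7]
opening: 0.281
```

```bash
python3 -m pendant '[[[0,8,1,0,24],[-1,12,0,0,24],[-1,14,0,0,24],[-1,14,0,0,24],[-1,14,0,0,24],[-1,14,0,0,24],[-1,14,0,0,24],[-1,14,0,0,24]]]';  python3 -m pendant '[[[-1,14,0,0,24],[-1,14,0,0,24],[-1,14,0,0,24],[-1,14,0,0,24],[-1,14,0,0,24],[-1,14,0,0,24],[-1,14,0,0,24],[-1,14,0,0,24]]]';  python3 -m pendant '[[[-1,14,0,0,24],[-1,14,0,0,24],[-1,14,0,0,24],[-1,14,0,0,24],[-1,14,0,0,24],[-1,14,0,0,24],[-1,14,0,0,24],[-1,14,0,0,24]]]'; python3 -m pendant '[[[0,7,0,0,24],[0,0,0,0,24]]]'
```

```text
time_s: 12.22
eef_pos: [0.5319, -0.1059, 0.1064]
eef_rot: [0.0, 0.679, 0.734, 0.0]
wrist_force: [0.5, -1.5, 1.7]
opening: 0.285
time_s: 13.22
eef_pos: [0.5237, 0.0062, 0.1063]
eef_rot: [-0.0, 0.679, 0.734, -0.0]
wrist_force: [-0.0, -1.9, 2.4]
opening: 0.282
time_s: 14.22
eef_pos: [0.5155, 0.1185, 0.1061]
eef_rot: [-0.0, 0.679, 0.734, 0.0]
wrist_force: [-0.6, -0.2, 0.6]
opening: 0.284
time_s: 14.48
eef_pos: [0.5155, 0.1249, 0.106]
eef_rot: [-0.0, 0.679, 0.735, -0.0]
wrist_force: [0.1, 0.9, 0.4]
opening: 0.277
```

nut1's push force vanished at the edge. Now nut4: lift, go behind it on the tape side, look with the wrist camera.

```bash
python3 -m pendant '[[[0,0,25,0,24],[10,-10,25,0,24],[25,-30,0,0,24],[25,-30,0,0,24],[20,-28,0,0,24],[10,-20,0,0,24],[0,0,0,0,24],[0,0,0,0,24]]]'
python3 - <<'E'
from h import *
c=cam('wrist'); save(c,'w4.png'); print(monitor.get_obs()['eef_pos'])
E
```

```text
time_s: 15.48
eef_pos: [0.6051, 0.0069, 0.156]
eef_rot: [-0.001, 0.679, 0.734, -0.0]
wrist_force: [0.0, 0.4, 0.4]
opening: 0.282
[0.60509271 0.00722624 0.15609425]
```

View pics/w4.png

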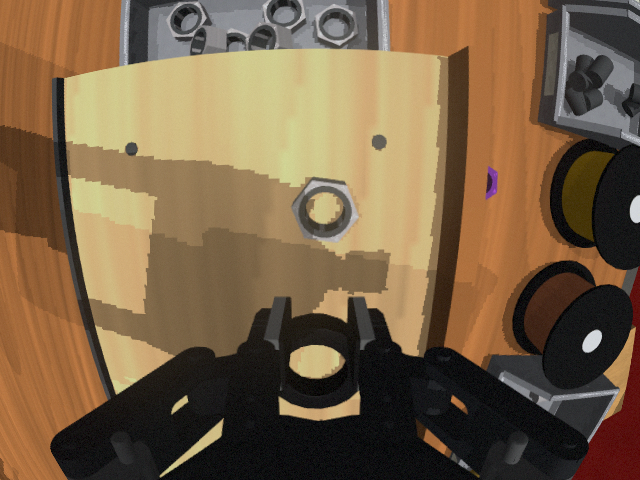

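nut4 is at (325,209), centred on the fingers to within 2 mm, and the tape is behind them. Descend and push.

```bash
python3 -m pendant '[[[1,2,-8,0,24],[0,0,-16,0,24],[0,0,-16,0,24],[0,0,-10,0,24],[0,0,0,0,24]]]'; python3 -m pendant '[[[0,8,0,0,24],[-1,12,0,0,24],[-1,12,0,0,24],[-2,12,0,0,24],[-1,12,0,0,24],[-2,12,0,0,24],[-1,12,0,0,24],[-2,12,0,0,24]]]';  python3 -m pendant '[[[-1,12,0,0,24],[-2,12,0,0,24],[-1,8,0,0,24],[0,0,0,0,24]]]'; python3 -m pendant '[[[0,0,25,0,24],[0,-10,25,0,24],[-10,-40,20,0,24],[-20,-50,20,0,24],[-30,-50,10,0,24],[-30,-50,0,0,24],[-30,-50,0,0,24],[0,0,0,0,24]]]'
python3 - <<'E'
from h import *
np.set_printoptions(precision=3,suppress=True)
c=cam('side'); a=cv2.resize(c['img'][140:360,240:440],None,fx=2.4,fy=2.4)
for t in ['valve','tape','nut_bin','riser']: print(t,[w(c,d['at']) for d in spotter.tip_of('side',t)[:1]])
c=cam('scene')
for t in ['valve','tape','nut_bin','elbow_bin']: print(t,[w(c,d['at']) for d in spotter.tip_of('scene',t)[:1]])
cv2.imwrite('pics/s5.png',a[:,:,::-1])
E
```

```text
time_s: 16.15
eef_pos: [0.6059, 0.0084, 0.1047]
eef_rot: [-0.001, 0.679, 0.734, -0.001]
wrist_force: [0.4, 0.1, -0.2]
opening: 0.278
time_s: 17.15
eef_pos: [0.5969, 0.101, 0.1064]
eef_rot: [0.0, 0.679, 0.734, 0.0]
wrist_force: [0.2, -1.9, 1.6]
opening: 0.281
time_s: 17.65
eef_pos: [0.5923, 0.1331, 0.1059]
eef_rot: [-0.0, 0.679, 0.735, -0.0]
wrist_force: [0.5, 1.0, 0.6]
opening: 0.283
time_s: 18.65
eef_pos: [0.4712, -0.1211, 0.2064]
eef_rot: [0.0, 0.681, 0.732, -0.0]
wrist_force: [0.4, -0.4, -0.5]
opening: 0.281
valve [array([ 0.612, -0.146,  0.098])]
tape [array([ 0.611, -0.049,  0.099])]
nut_bin [array([ 0.539,  0.148, -0.   ])]
riser [array([ 0.57 , -0.054, -0.   ])]
valve [array([ 0.614, -0.146,  0.105])]
tape [array([ 0.607, -0.05 ,  0.103])]
nut_bin [array([0.541, 0.154, 0.002])]
elbow_bin [array([ 0.573, -0.261,  0.002])]
```

View pics/s5.png

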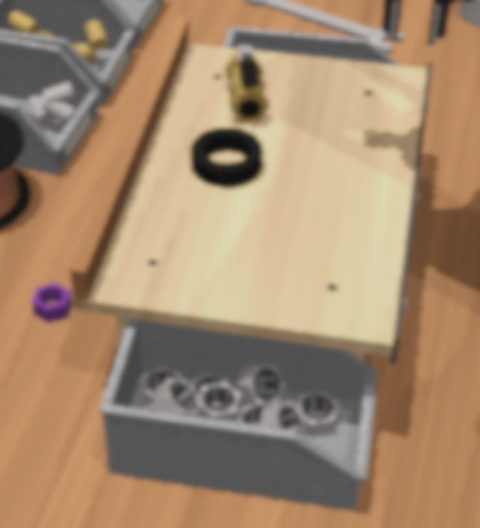

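The riser now holds only the valve (245,90) and the tape (227,157). All the nuts lie in the bin (rows 370–415), below its rim, and the positions of valve, tape and bins are unchanged.

```bash
python3 -m pendant '[[[0,0,0,0,24],[0,0,0,0,24],[0,0,0,0,24],[0,0,0,0,24]]]'; python3 -c "from bench import order; print(order.hand_in())"
```

```text
time_s: 19.65
eef_pos: [0.4728, -0.1178, 0.2063]
eef_rot: [0.0, 0.679, 0.734, -0.0]
wrist_force: [0.2, 0.5, 0.8]
opening: 0.281
the job is handed in; nothing more can be done
None
```

I swept the four steel nuts one at a time (3, 2, 1, then 4) along the riser and off its +y end into the bin that already held hex nuts. Each was pushed with two fingertips held about 24 mm apart, without pinching. I handed the job in at about 19.7 s.

- **Final picture:** The riser holds only the valve and the tape, and all four nuts lie in the bin, below its rim. I judged that by eye from one side-camera picture and did not measure each nut's position in the bin.
- **Valve, tape and bins:** The re-measured positions matched the first ones to within about 4 mm, which is the accuracy of the detector.
- **Forces:** Wrist-force readings, taken at the end of each move, stayed below about 3 N during the pushes. The arm was clear of everything at hand-in.
- **Look-alike:** I never went near the purple nut on the bench.

None of the checks failed or disagreed.

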